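Try the screw caps, tighten the loose ones and rack the jars

ROBOT

A 6-joint arm with a two-finger parallel gripper is mounted at the origin on a cart in front of the work surface, level with it; the furniture and walls round the work are solid. World frame = base frame: x ahead of the robot, y to its left, z up, the work surface at z = 0. Lengths are in m, angles in degrees, forces in N, time in s.
With the tool pointing down it reaches from about 0.4 to 0.825 m from the base axis. Payload 7 kg.
Tool frame: the origin (TCP) lies on the centre line of the jaws, within the pads' length; the fingertips stand 19 mm ahead of it and the grasp point (between the pads) is the TCP (r.tip_extent is the distance from the TCP to the fingertips, in m); z points along the fingers, y is the line along which they close (so a half turn about z gives the same grasp; the last joint's range is limited). The gripper opens to 88 mm and grips with 3 to 60 N. Pads are 19 mm wide; open, the fingers measure 130 mm over their backs; the gripper's body (78 mm by 193 mm) begins 47 mm behind the grasp point.
Start: joints at [91.908, 20.546, 0.682, 0, -70.136, -16.507], TCP at [0.17, 0.653, 0.246] pointing down, gripper open.
Joint ranges: [-176.03, 176.03], [-82.01, 121.73], [-58.28, 71.71], [-173.87, 95.51], [-174.79, -0.11], [-173.66, 173.66]. Speed limits (degrees/s): [136.94, 136.94, 172.46, 180, 180, 180].

INTERFACE

Orientations are given as [roll, pitch, yaw] about the fixed x, y, z axes, in that order (R = Rz(yaw) Ry(pitch) Rx(roll)).
In Python, from plant import r gives the robot as it stands. The module is installed in compiled form; this text tells all that it offers.
- The arm moves only by the tool jog_arm, never from a script. Its argument "deltas" is a list that holds one entry, the list of rows, each a list of 5 numbers: the opening, from -1 (shut) to 1 (fully open), then the shift along the world's x, y, z in cm, then the turn about the world's z in rad. In form: [[[claw, dx, dy, dz, turn], ...]]. A call has 1 to 8 rows; each row shifts and turns the commanded pose from where the row before left it; what a row does not reach is not made up. A row lasts 1/8 s, in which the tool goes at most 62.5 mm and 10.7 degrees, less where a joint would pass 70% of its speed; a pose out of reach is approached as far as the arm can. A call with a gripper value outside its range is refused whole. The fingers move at their own pace and stop on an object; "force" is the grip in N (left out, the last holds). Time passes only in rows, so rows that do not move let the fingers close. It gives the time, the measured TCP pose, the force, the opening and the grip force at its end, in the units of the state.
- r.get_state(): the state, without advancing time (a new reading comes with each control period).
- r.capture(name): name is "side" or "top" or "wrist"; returns the picture (420x560x3 uint8, blue, green, red); there is no depth.
- r.camera_info(name): a dict with "fx", "fy", "cx", "cy" (pixels), "view" (4x4, takes a point from world to camera coordinates). Camera axes: x right, y up, looking along -z (the intrinsics and any distortion apply to the point x, -y, -z); pixel columns grow to the right and rows downward; lengths in m; the calibration is good to about 2 mm. A picture is of the moment at which its call begins: read the wrist's pose just before it. camera_info takes no time and is no camera call; for the wrist camera it gives the pose at the moment of the call.
- r.close_job(): hands the job in; it is judged then, once.
The state is a dict: "time_s": time; "joints": joint angles; "qd": joint speeds; "joint_torque": joint torques, N m; "tcp_pos": TCP position; "eef_rot": TCP orientation; "contact_force": force on the tool from outside, world axes, zero at the start; "moment": the same for the moment, N m; "gripper_width": finger opening in m; "gripper_force": force on a finger pad.
Only numpy, scipy, OpenCV 4.12 (cv2) and the standard library are available. Lean on these libraries where they do the work, as an engineer would, in place of code of your own. Each camera call takes 0.05 s, during which the arm holds its last target. There are 200 camera calls.

TASK

Unpack the two square stoneware jars and the tall green bottle from the wooden carrier and stand them upright on the board of the rack behind it, labels to the front. Some of their screw caps were left loose: before you lift each one out, try its cap by hand and, if it gives, screw it clockwise until it comes up firm against its stop, but do not force it any further. Let nothing tip over, and leave the cup, spoon, mug and glass where they are.

Things in the scene. Friction and masses are not known exactly. Their poses are not given: they have to be found in the camera images.
- jar_a: square white stoneware jar with a paper label on its front face and a ribbed round steel screw cap; like the other jar. Body 57x57 mm with rounded edges, 85 mm high, then a short neck under the cap; 115 mm high with the cap tight, 0.34 to 0.48 kg. Origin: centre of the underside, z up, -x out through the middle of the label. The carrier's walls keep it from turning (4 mm play)
- jar_b: square white stoneware jar with a paper label on its front face and a ribbed round steel screw cap; like the other jar. Body 57x57 mm with rounded edges, 85 mm high, then a short neck under the cap; 115 mm high with the cap tight, 0.34 to 0.48 kg. Origin: centre of the underside, z up, -x out through the middle of the label. The carrier's walls keep it from turning (4 mm play)
- bottle: tall square green bottle, top-heavy: round foot 39 mm in diameter, body 57x57 mm from 18 to 125 mm up, sloping shoulder, 23 mm neck, ribbed round steel screw cap; paper label on the front face; 190 mm high with the cap tight, 0.35 to 0.49 kg. Origin: centre of the underside, z up, -x out through the middle of the label. The carrier's walls keep it from turning (4 mm play); tips easily
- jar_a_captop (a point): centre of the top of one stoneware jar's cap: 115 mm above the foot when tight, 0.8 mm more per rad loose. Cap 51 mm in diameter, its side 24 mm high. Clockwise from above tightens; starts tight or up to 2.0 rad loose (its place tells nothing); takes 0.1 to 0.15 N m to turn, stops dead when tight: 0.25 to 0.7 N m is hand-tight. Axes of the jar, not of the cap
- jar_a_label (a point): centre of one stoneware jar's label, on the front face, 28.5 mm from the axis, 44 mm above the foot; axes of the jar
- jar_b_captop (a point): centre of the top of the other stoneware jar's cap: 115 mm above the foot when tight, 0.8 mm more per rad loose. Cap 51 mm in diameter, its side 24 mm high. Clockwise from above tightens; starts tight or up to 2.0 rad loose (its place tells nothing); takes 0.1 to 0.15 N m to turn, stops dead when tight: 0.25 to 0.7 N m is hand-tight. Axes of the jar, not of the cap
- jar_b_label (a point): centre of the other stoneware jar's label, on the front face, 28.5 mm from the axis, 44 mm above the foot; axes of the jar
- bottle_captop (a point): centre of the top of the tall bottle's cap: 190 mm above the foot when tight, 0.8 mm more per rad loose. Cap 33 mm in diameter, its side 26 mm high. Clockwise from above tightens; starts tight or up to 2.0 rad loose (its place tells nothing); takes 0.1 to 0.15 N m to turn, stops dead when tight: 0.25 to 0.7 N m is hand-tight. Axes of the bottle, not of the cap
- bottle_label (a point): centre of the tall bottle's label, on the front face, 28.5 mm from the axis, 75 mm above the foot; axes of the bottle
- carrier: fixed wooden bottle carrier, 341 mm long (y), 73 mm deep (x), with five square places 61x61 mm in a row, 67 mm apart; the jars and the bottle stand in the middle and end ones (y = -134, 0, 134 mm), labels to -x. Floor 6 mm above the worktop, long walls 48 mm high, ends 66 mm. Origin: centre of its underside
- rack: fixed wooden jar rack, 340 mm long (y), 100 mm deep (x), front to -x: a board (top 30 mm up) between two 12 mm cheeks 66 mm high, 80 mm at the back, with steel rails 8 mm thick along front and back, tops 54 mm above the worktop, 84 mm clear between them; 316 mm clear between the cheeks; open above. Origin: centre of its underside
- rack_board (a point): centre of the upper face of the rack's board, axes of the rack: x to the back, y along it, z up
- cup_white: white teacup, 95x120x62 mm, on the worktop; a bystander, origin at the centre of its underside
- teaspoon: teaspoon lying on the worktop, 130x27x11 mm; a bystander, origin at the centre of its underside
- mug_blue: blue mug, 82x112x94 mm; a bystander, origin at the centre of its underside
- beaker: clear drinking glass, 76 mm in diameter, 86 mm high; a bystander, origin at the centre of its underside

How it is judged (in metres and radians):
At the end, for the whole second after the job is handed in: Both jars and the bottle stand at rest on the rack's board, upright (0.08 rad), centres within 24 mm of the board's centre line and 140 mm of its middle, underside within 4 mm of the board, labels to the rack's front (0.35 rad), every cap within 0.2 mm (0.25 rad) of fully tight (z of jar_a in the frame of rack_board between -0.003 and 0.004 m and x of jar_a in the frame of rack_board between -0.024 and 0.024 m and y of jar_a in the frame of rack_board between -0.14 and 0.14 m and angle between each of jar_a, jar_b, bottle's own z axis and vertical below 0.08 rad and linear speed of each of jar_a, jar_b, bottle below 0.02 m/s and angle between the x axis of each of jar_a, jar_b, bottle and the x axis of rack, either way round below 0.35 rad and x of each of jar_a_label, jar_b_label, bottle_label in the frame of rack_board below 0 m and z of jar_a_captop in the frame of jar_a below 0.1152 m and z of jar_b in the frame of rack_board between -0.003 and 0.004 m and x of jar_b in the frame of rack_board between -0.024 and 0.024 m and y of jar_b in the frame of rack_board between -0.14 and 0.14 m and z of jar_b_captop in the frame of jar_b below 0.1152 m and z of bottle in the frame of rack_board between -0.003 and 0.004 m and x of bottle in the frame of rack_board between -0.024 and 0.024 m and y of bottle in the frame of rack_board between -0.14 and 0.14 m and z of bottle_captop in the frame of bottle below 0.1902 m); the robot touches nothing.
It fails at once if a jar or the bottle is lifted 20 mm or more out of the carrier while its cap is not fully tight (0.4 mm or more above its stop) ((height (world z) of jar_a above 0.026 m and z of jar_a_captop in the frame of jar_a above 0.1154 m) or (height (world z) of jar_b above 0.026 m and z of jar_b_captop in the frame of jar_b above 0.1154 m) or (height (world z) of bottle above 0.026 m and z of bottle_captop in the frame of bottle above 0.1904 m)).
It fails at once if a jar or the bottle tips over (angle between any of jar_a, jar_b, bottle's own z axis and vertical above 0.4 rad).
It fails at once if a cap is forced past its stop (its jar or bottle wrenched against the carrier with 60 N or more) (contact force between any of jar_a, jar_b, bottle and carrier above 60 N).
It fails at once if the cup, spoon, mug or glass is moved (40 mm or more) (distance of any of cup_white, teaspoon, mug_blue, beaker from where it was at the start of the episode above 0.04 m).
It also fails if it takes over 72 s, if anything falls off the work surface, if the arm or the gripper's body presses on something with over 40 N, if the wrist force passes 120 N, or if a joint passes its speed limit or range.

## Working session

There is one attempt and no reset: what is moved stays moved. The work goes in short steps, Python scripts to look and compute and a tool call to move; the robot and the scene stay as the last step left them, time stands still between calls to the robot, and variables do not carry over. Pictures are saved under pics/ and viewed, at most 10 in all, crops included, and the job is handed in when it is done.

Besides the shell and the picture viewer there is one more tool, called after "Emit:" as name(argument=value, ...), one argument or row to a line, values as JSON. jog_arm: Moves the arm, as the interface text tells. Its arguments: {"type":"object","properties":{"deltas":{"type":"array"},"force":{"type":"number"}},"required":["deltas"]}

```bash
mkdir -p pics; python3 - <<'E'
from plant import r
import cv2,numpy as np
a=r.capture("top");b=r.capture("side")
cv2.imwrite("pics/top0.png",a);cv2.imwrite("pics/side0.png",b)
for n in("top","side"):
    i=r.camera_info(n);print({k:(np.round(v,4).tolist()) for k,v in i.items()})
print(r.get_state())
E
```

```text
{'fx': 520.7148, 'fy': 520.7148, 'cx': 275.2365, 'cy': 208.9663, 'view': [[0.014, -0.9999, 0.0033, -0.0819], [0.9813, 0.0144, 0.1918, -0.5398], [-0.1918, 0.0005, 0.9814, -1.4382], [0.0, 0.0, 0.0, 1.0]]}
{'fx': 533.8463, 'fy': 533.8463, 'cx': 284.2432, 'cy': 209.3262, 'view': [[-0.9287, 0.3706, 0.0127, 0.4889], [-0.2881, -0.7427, 0.6045, 0.0163], [0.2335, 0.5577, 0.7965, -1.6217], [0.0, 0.0, 0.0, 1.0]]}
{'time_s': 0.1, 'joints': array([ 9.19067131e+01,  2.05866306e+01,  6.39086595e-01, -1.62692541e-02,
       -7.01363608e+01, -1.65063563e+01]), 'qd': array([-0.01931447, -0.06864983,  0.00084458,  0.0659865 , -0.12458549,
       -0.12939154]), 'joint_torque': array([-7.48153343e-04, -5.84164488e+01,  2.93749738e+01,  7.01553851e+00,
        1.01087141e-02, -5.34005301e-05]), 'tcp_pos': array([0.17007817, 0.65279898, 0.24472937]), 'eef_rot': array([ 1.79915207e+02, -9.17644738e-03, -1.46051756e+01]), 'contact_force': array([ 0.19670742, -0.67009894, -1.36594605]), 'moment': array([0.03162041, 0.02516311, 0.00055648]), 'gripper_force': 0.0, 'gripper_width': 0.08782337605634799}
```

View pics/top0.png

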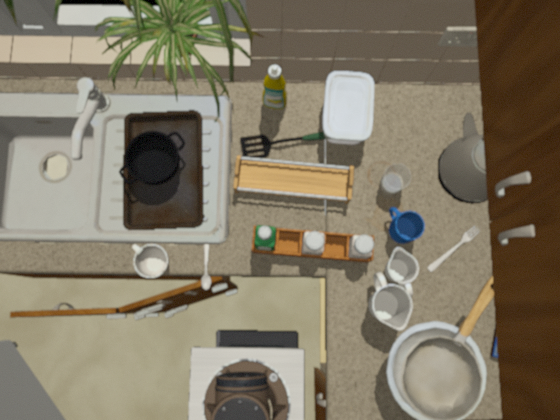

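View pics/side0.png

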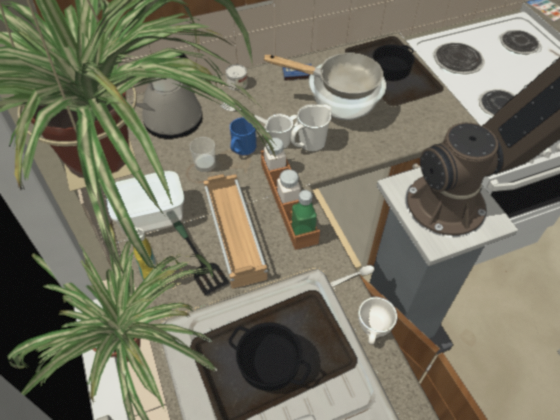

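```bash
cat > h.py <<'E'
from plant import r
import cv2,numpy as np
def ray(n,u,v,z,info=None):
    i=info or r.camera_info(n);V=np.array(i["view"]);R=V[:3,:3];c=-R.T@V[:3,3]
    d=R.T@np.array([(u-i["cx"])/i["fx"],-(v-i["cy"])/i["fy"],-1])
    return c+d*(z-c[2])/d[2]
def proj(n,p,info=None):
    i=info or r.camera_info(n);V=np.array(i["view"]);q=V[:3,:3]@np.array(p)+V[:3,3]
    return np.array([i["cx"]+i["fx"]*q[0]/-q[2],i["cy"]-i["fy"]*q[1]/-q[2]])
E
python3 - <<'E'
from h import *
for nm,u,v,z in [("bottle",265,232,.196),("mid",314,237,.121),("right",362,241,.121),("carr TL",256,226,.066),("carr BR",371,261,.066),("rack TL",237,157,.08),("rackTR",354,168,.08),("rackBL",235,187,.066),("rackBR",350,199,.066),("jug",402,265,.09),("glass",396,177,.086)]:
    print(nm,ray("top",u,v,z).round(3))
print(r.camera_info("top"). keys(), r.camera_info("wrist")["view"].round(3) if hasattr(r.camera_info("wrist")["view"],"round") else r.camera_info("wrist"))
im=cv2.imread("pics/top0.png")[140:280,220:420];cv2.imwrite("pics/crop1.png",cv2.resize(im,None,fx=4,fy=4,interpolation=cv2.INTER_CUBIC))
E
```

```text
bottle [ 0.452 -0.049  0.196]
mid [ 0.452 -0.18   0.121]
right [ 0.443 -0.309  0.121]
carr TL [ 0.489 -0.021  0.066]
carr BR [ 0.395 -0.343  0.066]
rack TL [0.685 0.037 0.08 ]
rackTR [ 0.658 -0.297  0.08 ]
rackBL [0.601 0.042 0.066]
rackBR [ 0.57  -0.287  0.066]
jug [ 0.383 -0.423  0.09 ]
glass [ 0.632 -0.415  0.086]
dict_keys(['fx', 'fy', 'cx', 'cy', 'view']) [[-0.252 -0.968  0.     0.674]
 [ 0.933 -0.243 -0.266  0.033]
 [ 0.258 -0.067  0.964 -0.39 ]
 [ 0.     0.     0.     1.   ]]
```

View pics/crop1.png

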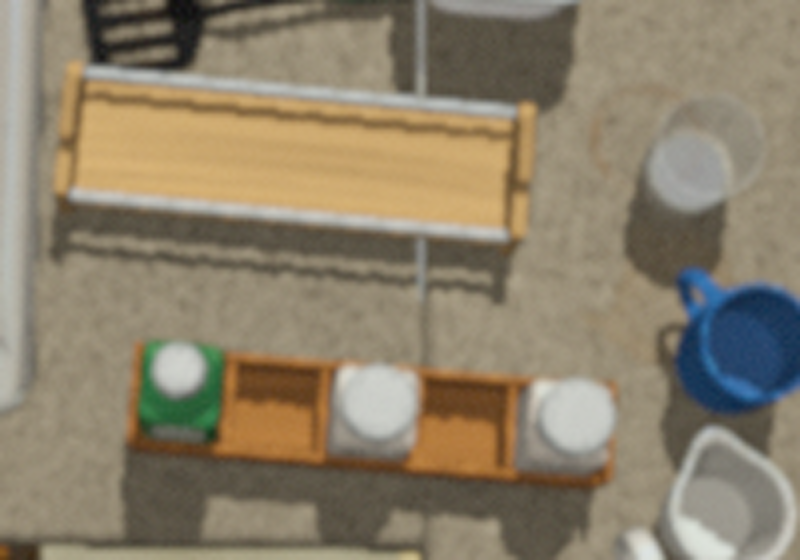

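Emit:
jog_arm(
  deltas=[
    [[0.6, 4.2, -4, 1.7, 0.11], [0.6, 4.2, -4, 1.7, 0.11], [0.6, 4.2, -4, 1.7, 0], [0.6, 4.2, -4, 1.7, 0], [0.6, 4.2, -4, 1.7, 0], [0.6, 4, -4, 1.5, 0], [0.6, 0, -6, 0, 0], [0.6, 0, -6, 0, 0]],
  ],
)

```text
time_s: 1.1
tcp_pos: [0.4203, 0.2912, 0.345]
eef_rot: [179.9, 0.0, -2.0]
contact_force: [0.5, -0.6, -0.5]
gripper_width: 0.0702
gripper_force: 0.0
```

Emit:
jog_arm(
  deltas=[
    [[0.6, 0, -6, 0, 0], [0.6, 0, -6, 0, 0], [0.6, 0, -6, 0, 0], [0.6, 0, -6, 0, 0], [0.6, 0, -6, 0, 0], [0.6, 0, -6, 0, 0], [0.6, 0, -6, 0, 0], [0.6, 0, -5, 0, 0]],
  ],
)

```text
time_s: 2.1
tcp_pos: [0.4195, -0.1789, 0.3455]
eef_rot: [-180.0, -0.0, -2.0]
contact_force: [0.3, 1.1, 0.1]
gripper_width: 0.0701
gripper_force: 0.0
```

Emit:
jog_arm(
  deltas=[
    [[0.6, 0, 0, 0, 0], [0.6, 0, 0, 0, 0]],
  ],
)

```text
time_s: 2.35
tcp_pos: [0.4199, -0.1769, 0.3452]
eef_rot: [-180.0, 0.0, -2.1]
contact_force: [-0.2, 0.3, 0.4]
gripper_width: 0.0706
gripper_force: 0.0
```

```bash
python3 - <<'E'
from h import *
import pickle
s=r.get_state();i=r.camera_info("wrist");im=r.capture("wrist")
pickle.dump((s,i,im),open("w1.pkl","wb"));cv2.imwrite("pics/w1.png",im)
print(s["tcp_pos"],s["eef_rot"],s["joints"],s["time_s"],i["fx"])
E
```

```text
[ 0.41985904 -0.17687365  0.34523209] [-1.79985582e+02  3.59772341e-02 -2.06746512e+00] [ 2.03811213e+00 -3.83979449e+00 -1.56291126e+01 -1.73196057e-02
 -7.82455351e+01  8.58979517e+01] 2.35 311.8600583970393
```

View pics/w1.png

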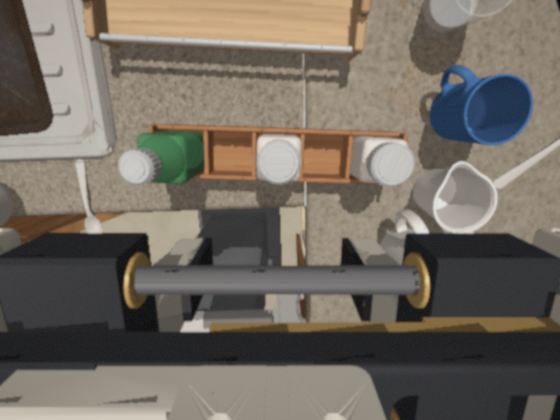

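```bash
python3 - <<'E'
from h import *
import pickle
s,i,im=pickle.load(open("w1.pkl","rb"))
c=cv2.resize(im[0:200,90:430],None,fx=2.3,fy=2.3,interpolation=cv2.INTER_CUBIC)
g=cv2.cvtColor(im,cv2.COLOR_BGR2GRAY)
G=cv2.resize(g,None,fx=4,fy=4,interpolation=cv2.INTER_CUBIC);G=cv2.GaussianBlur(G,(7,7),2)
for n,u,v,D,z in (("bot",138,166,.033,.196),("mid",280,162,.051,.121),("rt",390,162,.051,.121)):
    p=ray(0,u,v,z,i);q=proj(0,p+[0,D/2,0],i);R=abs(q-[u,v])[0]
    a=G[(v-34)*4:(v+34)*4,(u-34)*4:(u+34)*4]
    h=cv2.HoughCircles(a,cv2.HOUGH_GRADIENT,1,20,param1=60,param2=12,minRadius=int(R*4*.85),maxRadius=int(R*4*1.12))
    print(n,R)
    for x,y,rr in h[0][:4]:
        uu,vv=x/4+u-34,y/4+v-34
        print("  ",uu,vv,rr/4,ray(0,uu,vv,z,i).round(4), proj("top",ray(0,uu,vv,z,i)).round(1))
    x,y,rr=h[0][0]; cv2.circle(c,(int((x/4+u-34-90)*2.3),int((y/4+v-34)*2.3)),int(rr/4*2.3),(0,0,255),1)
for n,u,v,z in (("cTL",151,125,.066),("cTR",405,134,.066),("railL",100,38,.054),("railR",352,47,.054)): print(n,ray(0,u,v,z,i).round(4))
cv2.imwrite("pics/w1c.png",c)
E
```

```text
bot 17.64257142546819Traceback (most recent call last):
  File "<stdin>", line 12, in <module>
TypeError: 'NoneType' object is not subscriptable
```

```bash
python3 - <<'E'
from h import *
import pickle
s,i,im=pickle.load(open("w1.pkl","rb"))
c=cv2.resize(im[0:200,90:430],None,fx=2.3,fy=2.3,interpolation=cv2.INTER_CUBIC)
g=cv2.cvtColor(im,cv2.COLOR_BGR2GRAY)
G=cv2.resize(g,None,fx=4,fy=4,interpolation=cv2.INTER_CUBIC);G=cv2.GaussianBlur(G,(7,7),2)
for n,u,v,D,z in (("bot",138,166,.033,.196),("mid",280,162,.051,.121),("rt",390,162,.051,.121)):
    p=ray(0,u,v,z,i);q=proj(0,p+[0,D/2,0],i);R=abs(q-[u,v])[0]
    a=np.ascontiguousarray(G[(v-34)*4:(v+34)*4,(u-34)*4:(u+34)*4])
    h=cv2.HoughCircles(a,cv2.HOUGH_GRADIENT_ALT,1.5,10,param1=60,param2=.3,minRadius=int(R*4*.8),maxRadius=int(R*4*1.15))
    print(n,R)
    if h is None: print("none");continue
    for k,(x,y,rr) in enumerate(h[0][:4]):
        uu,vv=x/4+u-34,y/4+v-34
        P=ray(0,uu,vv,z,i);print("  ",uu,vv,rr/4,P.round(4),proj("top",P).round(1))
        if k==0:cv2.circle(c,(int((uu-90)*2.3),int(vv*2.3)),int(rr/4*2.3),(0,0,255),1)
for n,u,v,z in (("cTL",151,125,.066),("cTR",405,134,.066),("railL",100,38,.054),("railR",352,47,.054)): print(n,ray(0,u,v,z,i).round(4))
cv2.imwrite("pics/w1c.png",c)
E
```

```text
bot 17.64257142546819
   134.0 166.875 16.164644 [ 0.4525 -0.0459  0.196 ] [263.9 232. ]
mid 21.84523187516703
   277.5 150.875 23.056341 [ 0.4551 -0.1796  0.121 ] [313.9 235.8]
rt 21.945722301849003
none
cTL [ 0.4888 -0.0161  0.066 ]
cTR [ 0.4657 -0.3472  0.066 ]
railL [0.5959 0.0373 0.054 ]
railR [ 0.5744 -0.2775  0.054 ]
```

View pics/w1c.png

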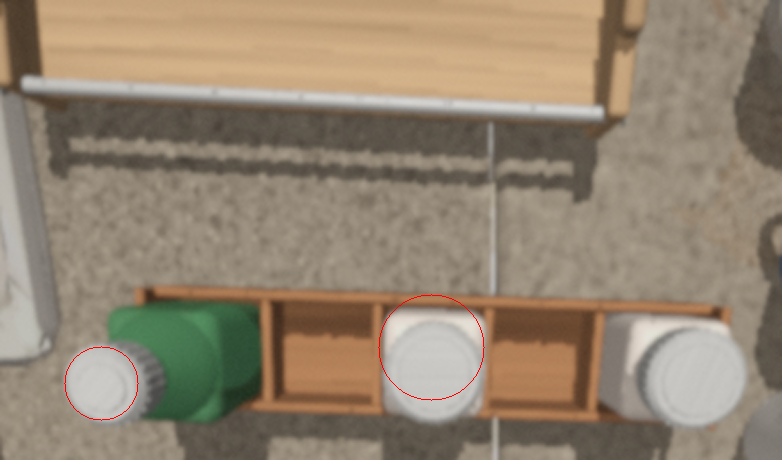

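```bash
python3 - <<'E'
from h import *
import pickle
s,i,im=pickle.load(open("w1.pkl","rb"))
f=lambda x,y:(90+x/2.3,y/2.3)
for n,x,y,z in (("bot",101,383,.196),("mid",433,368,.121),("rt",693,377,.121),("cTL",137,288,.066),("cTR",731,308,.066),("rL",22,78,.054),("rR",605,107,.054),("cheekRfront",626,116,.066)):
    P=ray(0,*f(x,y),z,i);print(n,P.round(4),proj("top",P).round(1))
# top-view points from crop1 (4x,+220,+140)
for n,x,y,z in (("rackTL rail",85,66,.054),("rackTR rail",518,108,.054),("rackBL",72,200,.054),("rackBR",505,238,.054),("mid",378,402,.121),("rt",577,414,.121),("bot",180,369,.196)):
    print(n,ray("top",220+x/4,140+y/4,z).round(4))
E
```

```text
bot [ 0.4528 -0.0458  0.196 ] [263.9 231.8]
mid [ 0.4446 -0.1801  0.121 ] [314.1 239.7]
rt [ 0.4354 -0.3118  0.121 ] [363.  243.8]
cTL [ 0.4886 -0.0142  0.066 ] [253.7 225.9]
cTR [ 0.4657 -0.3509  0.066 ] [373.4 235.7]
rL [0.6005 0.037  0.054 ] [236.9 188. ]
rR [ 0.5749 -0.2788  0.054 ] [346.6 198.3]
cheekRfront [ 0.5677 -0.2874  0.066 ] [350.3 199.9]
rackTL rail [0.695  0.0271 0.054 ]
rackTR rail [ 0.668  -0.2883  0.054 ]
rackBL [0.5946 0.0338 0.054 ]
rackBR [ 0.5712 -0.2776  0.054 ]
mid [ 0.4424 -0.1812  0.121 ]
rt [ 0.4362 -0.3153  0.121 ]
bot [ 0.4517 -0.0488  0.196 ]
```

Emit:
jog_arm(
  deltas=[
    [[0.6, 1.2, -0.2, -4, 0], [0.6, 1.2, -0.2, -5, 0], [0.6, 0, 0, -5, 0], [0.6, 0, 0, -4, 0], [0.6, 0, 0, -3, 0], [0.6, 0, 0, -1.6, 0], [0.6, 0, 0, 0, 0], [0.6, 0, 0, 0, 0]],
  ],
  force=20,
)

```text
time_s: 3.4
tcp_pos: [0.445, -0.1801, 0.1204]
eef_rot: [180.0, -0.1, -1.9]
contact_force: [0.2, -0.2, 0.2]
gripper_width: 0.0702
gripper_force: 0.0
```

Emit:
jog_arm(
  deltas=[
    [[-0.2, 0, 0, 0, 0], [-0.2, 0, 0, 0, 0], [-0.2, 0, 0, 0, 0], [-0.2, 0, 0, 0, 0]],
  ],
)

```text
time_s: 3.9
tcp_pos: [0.4445, -0.1808, 0.12]
eef_rot: [-180.0, -0.1, -2.0]
contact_force: [-1.5, 3.2, 5.9]
gripper_width: 0.05
gripper_force: 20.0
```

```bash
cat > st.py <<'E'
from plant import r
s=r.get_state()
for k in("time_s","tcp_pos","eef_rot","contact_force","moment","gripper_width","gripper_force"):print(k,s[k].round(4) if hasattr(s[k],"round") else s[k])
print(s["joints"].round(1))
E
python3 st.py
```

```text
time_s 3.9
tcp_pos [ 0.4445 -0.1808  0.12  ]
eef_rot [-1.79992e+02 -5.73000e-02 -1.99390e+00]
contact_force [-1.4598  3.2156  5.863 ]
moment [ 1.0786  0.2915 -0.0355]
gripper_width 0.04998584051148906
gripper_force 20.000528785167262
[  1.4   9.4 -33.2  -0.  -47.4  86.6]
```

Emit:
jog_arm(
  deltas=[
    [[-0.2, 0, 0, 0, -0.1], [-0.2, 0, 0, 0, -0.1], [-0.2, 0, 0, 0, -0.1]],
  ],
)

```text
time_s: 4.28
tcp_pos: [0.4438, -0.1804, 0.1196]
eef_rot: [-180.0, 0.0, -19.3]
contact_force: [-1.6, 4.6, 4.1]
gripper_width: 0.0499
gripper_force: 20.0
```

```bash
python3 st.py
```

```text
time_s 4.275
tcp_pos [ 0.4438 -0.1804  0.1196]
eef_rot [-1.799847e+02  4.240000e-02 -1.931630e+01]
contact_force [-1.6231  4.6195  4.0963]
moment [2.1138 0.5206 0.6917]
gripper_width 0.04986746595357054
gripper_force 20.02071905590128
[  1.5   9.4 -33.2  -0.  -47.5  69.3]
```

Emit:
jog_arm(
  deltas=[
    [[-0.2, 0, 0, 0, -0.1], [-0.2, 0, 0, 0, -0.1]],
  ],
)

```text
time_s: 4.53
tcp_pos: [0.4435, -0.1802, 0.1193]
eef_rot: [-180.0, 0.1, -30.8]
contact_force: [-2.7, 6.4, 1.3]
gripper_width: 0.05
gripper_force: 20.0
```

```bash
python3 st.py
```

```text
time_s 4.525
tcp_pos [ 0.4435 -0.1802  0.1193]
eef_rot [-1.799957e+02  8.580000e-02 -3.077180e+01]
contact_force [-2.7082  6.3993  1.2574]
moment [2.2938 0.6384 0.7279]
gripper_width 0.04995124811599552
gripper_force 20.019678266253322
[  1.5   9.4 -33.2  -0.1 -47.5  57.8]
```

Emit:
jog_arm(
  deltas=[
    [[-0.2, 0, 0, 0, -0.15], [-0.2, 0, 0, 0, -0.15]],
  ],
)

```text
time_s: 4.78
tcp_pos: [0.4441, -0.1807, 0.1194]
eef_rot: [180.0, 0.0, -48.0]
contact_force: [0.1, 0.3, -1.2]
gripper_width: 0.0498
gripper_force: 20.0
```

```bash
python3 st.py
```

```text
time_s 4.775
tcp_pos [ 0.4441 -0.1807  0.1194]
eef_rot [ 1.799793e+02  1.010000e-02 -4.802570e+01]
contact_force [ 0.1246  0.3202 -1.2077]
moment [ 0.224  -0.0586  0.823 ]
gripper_width 0.049819717228827005
gripper_force 20.028303567669354
[  1.4   9.4 -33.2   0.  -47.4  40.5]
```

Emit:
jog_arm(
  deltas=[
    [[-0.2, 0, 0, 0, -0.15], [-0.2, 0, 0, 0, -0.15]],
  ],
)

```text
time_s: 5.03
tcp_pos: [0.444, -0.181, 0.1195]
eef_rot: [180.0, -0.0, -65.2]
contact_force: [-0.6, -0.1, 0.1]
gripper_width: 0.0495
gripper_force: 20.0
```

```bash
python3 st.py
```

```text
time_s 5.025
tcp_pos [ 0.444  -0.181   0.1195]
eef_rot [ 1.799554e+02 -1.180000e-02 -6.522940e+01]
contact_force [-0.6361 -0.103   0.1454]
moment [-0.2624  0.2397  0.6716]
gripper_width 0.049543218171521394
gripper_force 20.024334561894648
[  1.4   9.4 -33.2   0.  -47.4  23.3]
```

Emit:
jog_arm(
  deltas=[
    [[0.6, 0, 0, 0, 0], [0.6, 0, 0, 0, 0], [0.6, 0, 0, 0, 0]],
  ],
)

```text
time_s: 5.4
tcp_pos: [0.4441, -0.1809, 0.1195]
eef_rot: [180.0, 0.0, -64.9]
contact_force: [1.2, 0.5, -0.5]
gripper_width: 0.0694
gripper_force: 0.0
```

```bash
python3 st.py
```

```text
time_s 5.4
tcp_pos [ 0.4441 -0.1809  0.1195]
eef_rot [ 1.799958e+02  3.200000e-03 -6.492520e+01]
contact_force [ 1.1955  0.4861 -0.4605]
moment [ 0.058  -0.0792  0.0114]
gripper_width 0.06943509007496614
gripper_force 0.0
[  1.4   9.4 -33.2  -0.  -47.4  23.7]
```

Emit:
jog_arm(
  deltas=[
    [[-0.2, 0, 0, 0, 0], [-0.2, 0, 0, 0, 0], [-0.2, 0, 0, 0, 0], [-0.2, 0, 0, 0.5, 0], [-0.2, 0, 0, 2, 0], [-0.2, 0, 0, 2.5, 0], [-0.2, 0, 0, 2.5, 0], [-0.2, 0, 0, 1.5, 0]],
  ],
  force=40,
)

```text
time_s: 6.4
tcp_pos: [0.4441, -0.1807, 0.2106]
eef_rot: [-180.0, -0.0, -65.0]
contact_force: [0.4, 0.3, -4.1]
gripper_width: 0.0496
gripper_force: 40.0
```

Emit:
jog_arm(
  deltas=[
    [[-0.2, 1.5, 0.4, 0, 0], [-0.2, 3, 0.8, 0, 0], [-0.2, 3.5, 1.0, 0, 0], [-0.2, 3.5, 1.1, 0, 0], [-0.2, 3.5, 1.0, 0, 0], [-0.2, 2.5, 0.8, 0, -0.02], [-0.2, 1.5, 0.4, 0, 0], [-0.2, 0, 0, 0, 0]],
  ],
)

```text
time_s: 7.4
tcp_pos: [0.6346, -0.1254, 0.2079]
eef_rot: [179.9, 0.0, -66.1]
contact_force: [-0.4, -0.2, -3.8]
gripper_width: 0.0494
gripper_force: 40.0
```

Emit:
jog_arm(
  deltas=[
    [[-0.2, 0, 0, -1.5, 0], [-0.2, 0, 0, -2, 0], [-0.2, 0, 0, -1.5, 0], [-0.2, 0, 0, -0.8, 0], [-0.2, 0, 0, -0.5, 0], [-0.2, 0, 0, 0, 0]],
  ],
)

```text
time_s: 8.15
tcp_pos: [0.6342, -0.1259, 0.1466]
eef_rot: [180.0, -0.0, -66.2]
contact_force: [-0.9, -1.2, -3.3]
gripper_width: 0.0495
gripper_force: 40.0
```

```bash
python3 st.py;  python3 - <<'E'
from h import *
a=r.capture("side")[150:300,180:340];b=r.capture("top")[130:280,220:380]
cv2.imwrite("pics/c2.png",cv2.resize(np.hstack([a,b]),None,fx=2.5,fy=2.5,interpolation=cv2.INTER_CUBIC))
E
```

```text
time_s 8.15
tcp_pos [ 0.6342 -0.1259  0.1466]
eef_rot [ 1.799986e+02 -2.300000e-03 -6.616380e+01]
contact_force [-0.9278 -1.1658 -3.3069]
moment [ 0.0223 -0.0572  0.0113]
gripper_width 0.049515124710947905
gripper_force 39.99913713757451
[  6.   22.2 -10.5   0.  -57.3  17.8]
```

View pics/c2.png

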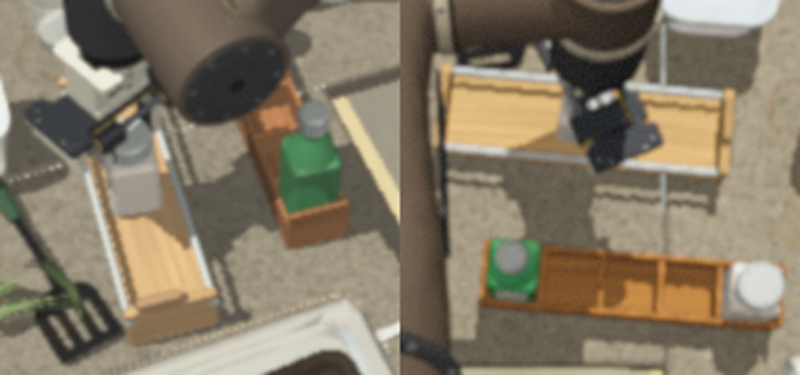

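Emit:
jog_arm(
  deltas=[
    [[-0.2, 0, 0, -0.15, 0], [-0.2, 0, 0, -0.12, 0], [-0.2, 0, 0, -0.05, 0], [-0.2, 0, 0, 0, 0]],
  ],
)

```text
time_s: 8.75
tcp_pos: [0.6342, -0.1258, 0.1437]
eef_rot: [-180.0, -0.0, -66.2]
contact_force: [-1.5, -0.8, -0.7]
gripper_width: 0.0493
gripper_force: 40.0
```

Emit:
jog_arm(
  deltas=[
    [[0.4, 0, 0, 0, 0], [0.4, 0, 0, 0, 0], [0.4, 0, 0, 0, 0], [0.4, 0, 0, 2, 0], [0.4, 0, 0, 4, 0], [0.4, -2, -1.5, 2, 0], [0.4, -4, -3.8, 0, 0], [0.4, -4, -4, 0, 0]],
  ],
)

```text
time_s: 9.75
tcp_pos: [0.5333, -0.2194, 0.2238]
eef_rot: [-180.0, -0.0, -66.1]
contact_force: [0.5, -0.8, -0.2]
gripper_width: 0.0614
gripper_force: 0.0
```

Emit:
jog_arm(
  deltas=[
    [[0.4, -4, -4, 0, 0], [0.4, -3.5, -3.5, 0, 0], [0.4, -2.3, -2, 0, 0], [0.4, 0, 0, -3, 0], [0.4, 0, 0, -4, 0], [0.4, 0, 0, -2.4, 0], [0.4, 0, 0, -0.8, 0], [0.4, 0, 0, 0, 0]],
  ],
  force=20,
)

```text
time_s: 10.75
tcp_pos: [0.4363, -0.3139, 0.1215]
eef_rot: [180.0, -0.0, -66.2]
contact_force: [-0.3, -0.5, -0.6]
gripper_width: 0.0616
gripper_force: 0.0
```

```bash
python3 st.py
```

```text
time_s 10.75
tcp_pos [ 0.4363 -0.3139  0.1215]
eef_rot [ 1.799825e+02 -1.900000e-03 -6.615060e+01]
contact_force [-0.2645 -0.5349 -0.605 ]
moment [ 0.0503 -0.0262  0.0116]
gripper_width 0.06157311873736096
gripper_force 0.0
[-14.8  14.4 -26.1   0.  -49.5  38.7]
```

Tests show no contact; close at 20 N and try the cap.

Emit:
jog_arm(
  deltas=[
    [[-0.2, 0, 0, -0.1, 0], [-0.2, 0, 0, 0, 0], [-0.2, 0, 0, 0, 0], [-0.2, 0, 0, 0, 0], [-0.2, 0, 0, 0, -0.1], [-0.2, 0, 0, 0, -0.1], [-0.2, 0, 0, 0, -0.1]],
  ],
)

```text
time_s: 11.62
tcp_pos: [0.4358, -0.314, 0.1209]
eef_rot: [180.0, -0.0, -83.5]
contact_force: [-3.7, -0.4, 5.0]
gripper_width: 0.0502
gripper_force: 20.0
```

```bash
python3 st.py
```

```text
time_s 11.625
tcp_pos [ 0.4358 -0.314   0.1209]
eef_rot [ 1.799883e+02 -1.610000e-02 -8.352710e+01]
contact_force [-3.7066 -0.3531  4.9705]
moment [-0.2482  1.2331  0.1609]
gripper_width 0.05022897461348489
gripper_force 19.997362985741347
[-14.8  14.4 -26.2   0.  -49.4  21.3]
```

Emit:
jog_arm(
  deltas=[
    [[-0.2, 0, 0, 0, -0.15], [-0.2, 0, 0, 0, -0.15]],
  ],
)

```text
time_s: 11.88
tcp_pos: [0.4356, -0.3139, 0.1208]
eef_rot: [180.0, -0.0, -100.8]
contact_force: [-4.2, -1.4, 4.1]
gripper_width: 0.0499
gripper_force: 20.0
```

```bash
python3 st.py
```

```text
time_s 11.875
tcp_pos [ 0.4356 -0.3139  0.1208]
eef_rot [ 1.799596e+02 -1.600000e-02 -1.008130e+02]
contact_force [-4.1541 -1.4201  4.1395]
moment [-0.318   1.3426  0.093 ]
gripper_width 0.04987980437373656
gripper_force 19.993968224152923
[-14.8  14.4 -26.2   0.  -49.4   4. ]
```

Emit:
jog_arm(
  deltas=[
    [[-0.2, 0, 0, -0.01, -0.15], [-0.2, 0, 0, -0.01, -0.15], [-0.2, 0, 0, -0.01, -0.15]],
  ],
)

```text
time_s: 12.25
tcp_pos: [0.4353, -0.3138, 0.1204]
eef_rot: [179.9, -0.0, -126.6]
contact_force: [-4.7, -1.1, 5.8]
gripper_width: 0.0498
gripper_force: 20.0
```

```bash
python3 st.py|grep -E "eef|mom|tcp|contact"
```

```text
tcp_pos [ 0.4353 -0.3138  0.1204]
eef_rot [ 1.799419e+02 -4.040000e-02 -1.266015e+02]
contact_force [-4.739  -1.0981  5.7789]
moment [-0.1667  1.6602  0.1002]
```

Emit:
jog_arm(
  deltas=[
    [[-0.2, 0, 0, -0.01, -0.15], [-0.2, 0, 0, -0.01, -0.15], [-0.2, 0, 0, -0.01, -0.15]],
  ],
)

```text
time_s: 12.62
tcp_pos: [0.4346, -0.3133, 0.1196]
eef_rot: [179.9, -0.1, -152.4]
contact_force: [-3.8, 1.6, 2.0]
gripper_width: 0.0499
gripper_force: 20.0
```

```bash
python3 st.py|grep -E "eef|mom|tcp|contact"
```

```text
tcp_pos [ 0.4346 -0.3133  0.1196]
eef_rot [ 1.798760e+02 -1.110000e-01 -1.523519e+02]
contact_force [-3.8481  1.5956  2.0229]
moment [0.8693 1.4299 0.5952]
```

Emit:
jog_arm(
  deltas=[
    [[-0.2, 0, 0, 0, -0.12], [-0.2, 0, 0, 0, -0.12]],
  ],
)

```text
time_s: 12.88
tcp_pos: [0.4348, -0.3132, 0.1194]
eef_rot: [179.9, -0.1, -166.0]
contact_force: [-3.1, 1.3, 1.5]
gripper_width: 0.0498
gripper_force: 20.0
```

```bash
python3 st.py|grep -E "eef|mom|tcp|contact"
```

```text
tcp_pos [ 0.4348 -0.3132  0.1194]
eef_rot [ 1.799080e+02 -1.236000e-01 -1.660257e+02]
contact_force [-3.1107  1.2926  1.5038]
moment [0.7758 1.1999 0.7641]
```

Emit:
jog_arm(
  deltas=[
    [[-0.2, 0, 0, 0, -0.12], [-0.2, 0, 0, 0, -0.1]],
  ],
)

```text
time_s: 13.12
tcp_pos: [0.4353, -0.3131, 0.1194]
eef_rot: [179.9, -0.1, -178.6]
contact_force: [-2.5, 1.0, -1.0]
gripper_width: 0.0496
gripper_force: 20.0
```

```bash
python3 st.py|grep -vE "time"
```

```text
tcp_pos [ 0.4353 -0.3131  0.1194]
eef_rot [ 1.799401e+02 -8.550000e-02 -1.786204e+02]
contact_force [-2.5494  0.982  -0.9853]
moment [0.9749 0.4858 0.8144]
gripper_width 0.049612402278071926
gripper_force 20.016877921059404
[-14.8  14.5 -26.3  -0.  -49.3 -73.8]
```

Emit:
jog_arm(
  deltas=[
    [[0.4, 0, 0, 0, 0], [0.4, 0, 0, 0, 0], [0.4, 0, 0, 0, 0]],
  ],
)

```text
time_s: 13.5
tcp_pos: [0.4364, -0.3139, 0.1199]
eef_rot: [-180.0, 0.0, -178.4]
contact_force: [1.6, -0.2, -0.6]
gripper_width: 0.0611
gripper_force: 0.0
```

Emit:
jog_arm(
  deltas=[
    [[-0.2, 0, 0, 0, 0], [-0.2, 0, 0, 0, 0], [-0.2, 0, 0, 0, 0], [-0.2, 0, 0, 0.5, 0], [-0.2, 0, 0, 2, 0], [-0.2, 0, 0, 2.5, 0], [-0.2, 0, 0, 2.5, 0], [-0.2, 0, 0, 1.5, 0]],
  ],
  force=40,
)

```text
time_s: 14.5
tcp_pos: [0.4362, -0.314, 0.2107]
eef_rot: [-180.0, 0.0, -178.5]
contact_force: [0.0, -0.1, -4.6]
gripper_width: 0.0496
gripper_force: 40.0
```

Emit:
jog_arm(
  deltas=[
    [[-0.2, 1.5, 0.6, 0, 0], [-0.2, 3, 1.2, 0, 0], [-0.2, 3.5, 1.4, 0, 0], [-0.2, 3.5, 1.5, 0, 0], [-0.2, 3.5, 1.4, 0, 0], [-0.2, 2.5, 1.1, 0, -0.02], [-0.2, 1.5, 0.7, 0, 0], [-0.2, 0, 0, 0, 0]],
  ],
)

```text
time_s: 15.5
tcp_pos: [0.6266, -0.2341, 0.2083]
eef_rot: [180.0, -0.1, -179.5]
contact_force: [-0.4, -0.2, -4.2]
gripper_width: 0.0495
gripper_force: 40.0
```

Emit:
jog_arm(
  deltas=[
    [[-0.2, 0, 0, -1.5, 0], [-0.2, 0, 0, -2, 0], [-0.2, 0, 0, -1.5, 0], [-0.2, 0, 0, -0.8, 0], [-0.2, 0, 0, -0.5, 0], [-0.2, 0, 0, 0, 0]],
  ],
)

```text
time_s: 16.25
tcp_pos: [0.6261, -0.2349, 0.1467]
eef_rot: [-180.0, -0.0, -179.6]
contact_force: [0.3, -0.4, -5.2]
gripper_width: 0.0496
gripper_force: 40.0
```

Emit:
jog_arm(
  deltas=[
    [[-0.2, 0, 0, -0.15, 0], [-0.2, 0, 0, -0.12, 0], [-0.2, 0, 0, -0.06, 0], [-0.2, 0, 0, 0, 0]],
  ],
)

```text
time_s: 16.75
tcp_pos: [0.6263, -0.2348, 0.1439]
eef_rot: [-180.0, 0.0, -179.6]
contact_force: [-1.0, 0.2, -1.4]
gripper_width: 0.0494
gripper_force: 40.0
```

Emit:
jog_arm(
  deltas=[
    [[0.4, 0, 0, 0, 0], [0.4, 0, 0, 0, 0], [0.4, 0, 0, 0, 0], [0.4, 0, 0, 2, 0], [0.4, 0, 0, 4, 0], [0.4, 0, 0, 4, 0.16], [0.4, -2, 2, 3.5, 0.16], [0.4, -3, 3, 0, 0.16]],
  ],
)

```text
time_s: 17.75
tcp_pos: [0.5774, -0.1852, 0.2815]
eef_rot: [-179.8, 0.2, -151.9]
contact_force: [-0.3, -0.1, 0.2]
gripper_width: 0.0612
gripper_force: 0.0
```

Emit:
jog_arm(
  deltas=[
    [[0.4, -3, 3, 0, 0.18], [0.4, -3, 3, 0, 0.18], [0.4, -3, 3, 0, 0.18], [0.4, -2, 3, 0, 0.18], [0.4, -1.4, 1.8, 0, 0.18], [0.4, 0, 0, 0, 0.18], [0.4, 0, 0, 0, 0.18], [0.4, 0, 0, 0, 0.18]],
  ],
  force=25,
)

```text
time_s: 18.75
tcp_pos: [0.4522, -0.0467, 0.2789]
eef_rot: [-179.9, -0.0, -69.2]
contact_force: [-0.0, 0.2, -0.2]
gripper_width: 0.0616
gripper_force: 0.0
```

```bash
python3 st.py;  python3 - <<'E'
from h import *
import pickle
i=r.camera_info("wrist");w=r.capture("wrist");b=r.capture("top")[130:340,220:430]
pickle.dump((i,w),open("w2.pkl","wb"))
cv2.imwrite("pics/c3.png",np.hstack([cv2.resize(w,(440,420)) if 0 else w[:,:],cv2.resize(b,(240,420))]))
E
```

```text
time_s 18.75
tcp_pos [ 0.4522 -0.0467  0.2789]
eef_rot [-1.799442e+02 -8.700000e-03 -6.924320e+01]
contact_force [-0.0035  0.1536 -0.2479]
moment [ 0.129  -0.0226  0.0391]
gripper_width 0.061580608363130146
gripper_force 0.0
[ 19.1  -2.2 -22.6   0.  -69.5   1.7]
```

View pics/c3.png

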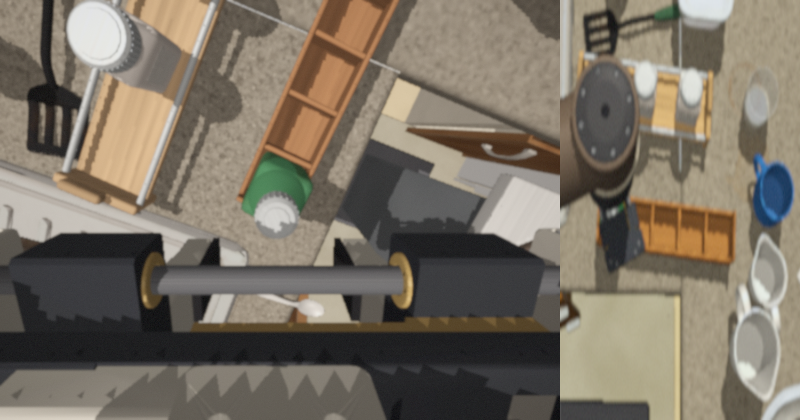

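Emit:
jog_arm(
  deltas=[
    [[0.4, 0, 0, -3, 0], [0.4, 0, 0, -3, 0], [0.4, 0, 0, -2, 0], [0.4, 0, 0, -1, 0], [0.4, 0, 0, 0, 0]],
  ],
  force=25,
)

```text
time_s: 19.48
tcp_pos: [0.4521, -0.0469, 0.1883]
eef_rot: [180.0, -0.0, -69.7]
contact_force: [-0.9, 0.9, 0.1]
gripper_width: 0.0607
gripper_force: 0.0
```

Emit:
jog_arm(
  deltas=[
    [[-0.5, 0, 0, 0, 0], [-0.5, 0, 0, 0, 0], [-0.5, 0, 0, 0, 0], [-0.5, 0, 0, 0, 0], [-0.5, 0, 0, 0, 0]],
  ],
)

```text
time_s: 20.1
tcp_pos: [0.4524, -0.0468, 0.1888]
eef_rot: [-180.0, -0.0, -69.6]
contact_force: [0.6, -0.3, 2.4]
gripper_width: 0.0319
gripper_force: 25.0
```

Emit:
jog_arm(
  deltas=[
    [[-0.5, 0, 0, 0, -0.1], [-0.5, 0, 0, 0, -0.1], [-0.5, 0, 0, 0, -0.1]],
  ],
)

```text
time_s: 20.48
tcp_pos: [0.4523, -0.0468, 0.1886]
eef_rot: [-180.0, -0.0, -87.0]
contact_force: [-0.6, -0.1, 1.4]
gripper_width: 0.0317
gripper_force: 25.0
```

```bash
python3 st.py
```

```text
time_s 20.475
tcp_pos [ 0.4523 -0.0468  0.1886]
eef_rot [-1.79983e+02 -2.00000e-03 -8.69663e+01]
contact_force [-0.6448 -0.082   1.4484]
moment [ 0.2179 -0.0395  0.1174]
gripper_width 0.0317247301128946
gripper_force 24.99732924043201
[ 19.1   2.2 -30.8   0.  -57.  -16. ]
```

Loose (0.12 N·m); keep turning.

Emit:
jog_arm(
  deltas=[
    [[-0.5, 0, 0, -0.01, -0.12], [-0.5, 0, 0, -0.01, -0.12], [-0.5, 0, 0, -0.01, -0.12]],
  ],
)

```text
time_s: 20.85
tcp_pos: [0.4523, -0.0467, 0.1883]
eef_rot: [-180.0, 0.0, -107.6]
contact_force: [-0.4, 0.5, 2.1]
gripper_width: 0.0316
gripper_force: 25.0
```

```bash
python3 st.py|grep -E "eef|mom|tcp|contact"
```

```text
tcp_pos [ 0.4523 -0.0467  0.1883]
eef_rot [-1.799822e+02  1.140000e-02 -1.076334e+02]
contact_force [-0.4079  0.4819  2.1443]
moment [0.437  0.062  0.1256]
```

Emit:
jog_arm(
  deltas=[
    [[-0.5, 0, 0, -0.01, -0.12], [-0.5, 0, 0, -0.01, -0.12], [-0.5, 0, 0, -0.01, -0.12]],
  ],
)

```text
time_s: 21.22
tcp_pos: [0.4521, -0.0468, 0.1881]
eef_rot: [180.0, -0.0, -128.2]
contact_force: [-2.6, 0.1, 4.9]
gripper_width: 0.0315
gripper_force: 25.0
```

```bash
python3 st.py|grep -E "eef|mom|tcp|contact"
```

```text
tcp_pos [ 0.4521 -0.0468  0.1881]
eef_rot [ 1.799986e+02 -1.340000e-02 -1.282227e+02]
contact_force [-2.5592  0.0634  4.8647]
moment [0.1528 0.8165 0.6171]
```

Emit:
jog_arm(
  deltas=[
    [[-0.5, 0, 0, -0.01, -0.12], [-0.5, 0, 0, -0.01, -0.12], [-0.5, 0, 0, -0.01, -0.12]],
  ],
)

```text
time_s: 21.6
tcp_pos: [0.4516, -0.0469, 0.1876]
eef_rot: [180.0, -0.1, -148.9]
contact_force: [-2.9, 0.8, 2.9]
gripper_width: 0.0316
gripper_force: 25.0
```

```bash
python3 st.py|grep -E "eef|mom|tcp|contact"
```

```text
tcp_pos [ 0.4516 -0.0469  0.1876]
eef_rot [ 1.799841e+02 -6.270000e-02 -1.488503e+02]
contact_force [-2.939   0.8009  2.8811]
moment [0.4474 0.9287 0.4169]
```

Emit:
jog_arm(
  deltas=[
    [[-0.5, 0, 0, 0.02, -0.12], [-0.5, 0, 0, 0, -0.12]],
  ],
)

```text
time_s: 21.85
tcp_pos: [0.4513, -0.0468, 0.1875]
eef_rot: [180.0, -0.1, -162.6]
contact_force: [-2.3, 1.2, 1.6]
gripper_width: 0.0319
gripper_force: 25.0
```

```bash
python3 st.py|grep -E "eef|mom|tcp|contact|\[ "
```

```text
tcp_pos [ 0.4513 -0.0468  0.1875]
eef_rot [ 1.799814e+02 -9.320000e-02 -1.626041e+02]
contact_force [-2.3066  1.1936  1.575 ]
moment [0.6591 0.7544 0.453 ]
[ 19.1   2.3 -30.9  -0.  -57.  -91.7]
```

Emit:
jog_arm(
  deltas=[
    [[0, 0, 0, 0, 0], [0, 0, 0, 0, 0], [0, 0, 0, 0, 0]],
  ],
)

```text
time_s: 22.22
tcp_pos: [0.4523, -0.0468, 0.1878]
eef_rot: [-180.0, 0.0, -162.3]
contact_force: [2.2, -0.5, -0.1]
gripper_width: 0.0437
gripper_force: 0.0
```

```bash
python3 st.py|grep -E "eef|mom|tcp|contact|\[ "
```

```text
tcp_pos [ 0.4523 -0.0468  0.1878]
eef_rot [-1.799983e+02  8.400000e-03 -1.623435e+02]
contact_force [ 2.2071 -0.4916 -0.066 ]
moment [ 0.0654 -0.1042 -0.0356]
[ 19.    2.3 -30.8   0.  -56.9 -91.4]
```

Emit:
jog_arm(
  deltas=[
    [[-0.5, 0, 0, 0, 0], [-0.5, 0, 0, 0, 0], [-0.5, 0, 0, 0, 0], [-0.5, 0, 0, 0.5, 0], [-0.5, 0, 0, 2, 0], [-0.5, 0, 0, 2.5, 0], [-0.5, 0, 0, 2.5, 0], [-0.5, 0, 0, 1.5, 0]],
  ],
  force=45,
)

```text
time_s: 23.22
tcp_pos: [0.4521, -0.0468, 0.2787]
eef_rot: [180.0, 0.0, -162.4]
contact_force: [0.0, 0.2, -4.6]
gripper_width: 0.0315
gripper_force: 45.0
```

Emit:
jog_arm(
  deltas=[
    [[-0.5, 1.2, 0.2, 0, 0], [-0.5, 2.5, 0.4, 0, 0], [-0.5, 3.2, 0.5, 0, 0], [-0.5, 3.4, 0.5, 0, 0], [-0.5, 3.2, 0.5, 0, 0], [-0.5, 2.6, 0.4, 0, -0.02], [-0.5, 1.8, 0.2, 0, 0], [-0.5, 1.2, 0.2, 0, 0]],
  ],
)

```text
time_s: 24.22
tcp_pos: [0.644, -0.0176, 0.2752]
eef_rot: [180.0, -0.2, -163.6]
contact_force: [-0.6, -0.3, -5.1]
gripper_width: 0.0309
gripper_force: 45.0
```

Emit:
jog_arm(
  deltas=[
    [[-0.5, 0, 0, 0, 0], [-0.5, 0, 0, -1.5, 0], [-0.5, 0, 0, -2, 0], [-0.5, 0, 0, -1.5, 0], [-0.5, 0, 0, -0.8, 0], [-0.5, 0, 0, -0.4, 0], [-0.5, 0, 0, 0, 0]],
  ],
)

```text
time_s: 25.1
tcp_pos: [0.6432, -0.0178, 0.2159]
eef_rot: [-180.0, 0.0, -163.6]
contact_force: [-0.2, 0.1, -3.7]
gripper_width: 0.0313
gripper_force: 45.0
```

```bash
python3 st.py;  python3 - <<'E'
from h import *
a=r.capture("side")[150:300,180:340];b=r.capture("top")[130:280,220:380]
cv2.imwrite("pics/c4.png",cv2.resize(np.hstack([a,b]),None,fx=2.5,fy=2.5,interpolation=cv2.INTER_CUBIC))
E
```

```text
time_s 25.1
tcp_pos [ 0.6432 -0.0178  0.2159]
eef_rot [-1.799940e+02  1.230000e-02 -1.635666e+02]
contact_force [-0.2296  0.0586 -3.7255]
moment [-0.043  -0.0677 -0.0372]
gripper_width 0.03133798692676758
gripper_force 44.999111448414624
[ 15.8  18.7  -6.    0.  -65.3 -89.3]
```

View pics/c4.png

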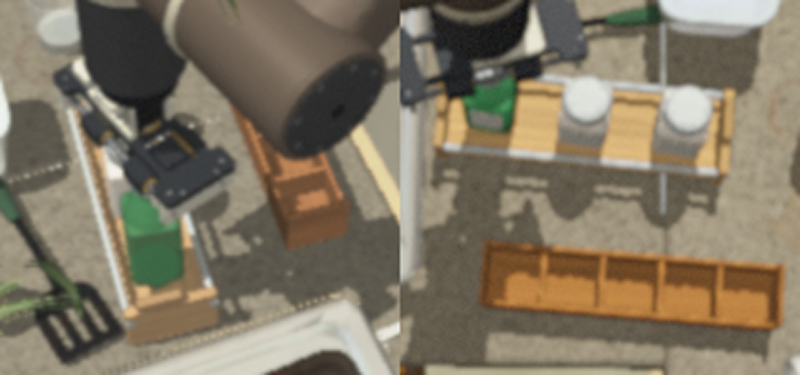

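Emit:
jog_arm(
  deltas=[
    [[-0.5, 0, 0, -0.2, 0], [-0.5, 0, 0, -0.12, 0], [-0.5, 0, 0, -0.06, 0], [-0.5, 0, 0, 0, 0], [-0.5, 0, 0, 0, 0]],
  ],
)

```text
time_s: 25.82
tcp_pos: [0.6431, -0.0178, 0.212]
eef_rot: [-180.0, 0.0, -163.6]
contact_force: [0.2, -0.1, -4.4]
gripper_width: 0.0309
gripper_force: 45.0
```

Emit:
jog_arm(
  deltas=[
    [[-0.5, 0, 0, -0.05, 0], [-0.5, 0, 0, 0, 0], [-0.5, 0, 0, 0, 0]],
  ],
)

```text
time_s: 26.2
tcp_pos: [0.6433, -0.0178, 0.2118]
eef_rot: [-180.0, 0.0, -163.6]
contact_force: [0.7, 1.3, -1.1]
gripper_width: 0.0312
gripper_force: 45.0
```

Emit:
jog_arm(
  deltas=[
    [[-0.5, 0, 0, -0.04, 0], [-0.5, 0, 0, 0, 0], [-0.5, 0, 0, 0, 0]],
  ],
)

```text
time_s: 26.58
tcp_pos: [0.6435, -0.0178, 0.2118]
eef_rot: [-180.0, 0.1, -163.6]
contact_force: [-0.9, -0.1, 3.7]
gripper_width: 0.0318
gripper_force: 45.0
```

On the board. Release and back off upwards.

Emit:
jog_arm(
  deltas=[
    [[-0.2, 0, 0, 0, 0], [0.2, 0, 0, 0, 0], [0.2, 0, 0, 0, 0], [0.2, 0, 0, 2, 0], [0.2, 0, 0, 4, 0], [0.2, 0, 0, 5, 0], [0.2, -5, 0, 2, 0], [0.2, -5, 0, 0, 0]],
  ],
)

```text
time_s: 27.58
tcp_pos: [0.5429, -0.0178, 0.3424]
eef_rot: [-180.0, 0.1, -163.6]
contact_force: [-0.2, 0.4, 0.6]
gripper_width: 0.0525
gripper_force: 0.0
```

Emit:
jog_arm(
  deltas=[
    [[0.2, -5, 4, 0, 0], [0.2, -4, 4, 0, 0], [0.2, 0, 5, 0, 0], [0.2, 0, 5, 0, 0], [0.2, 0, 5, 0, 0], [0.2, 0, 0, 0, 0], [0.2, 0, 0, 0, 0]],
  ],
)

```text
time_s: 28.45
tcp_pos: [0.4541, 0.2112, 0.3408]
eef_rot: [-180.0, -0.0, -163.5]
contact_force: [0.0, 0.2, 0.6]
gripper_width: 0.0528
gripper_force: 0.0
```

```bash
python3 st.py|head -1;  python3 - <<'E'
from h import *
a=r.capture("side")[120:270,180:340];b=r.capture("top")[130:280,220:380]
cv2.imwrite("pics/c5.png",cv2.resize(np.hstack([a,b]),None,fx=2.5,fy=2.5,interpolation=cv2.INTER_CUBIC))
E
```

```text
time_s 28.45
```

View pics/c5.png

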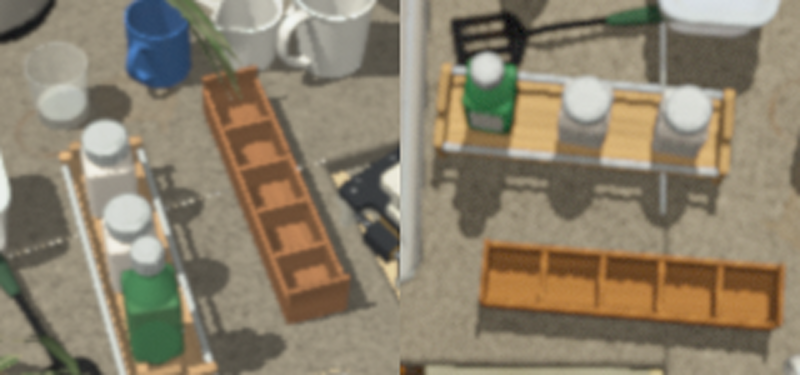

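```bash
python3 -c "
from plant import r
print(r.close_job())"
```

```text
the job is handed in; nothing more can be done
None
```

I handed the job in at 28.5 s: both jars and the bottle stand upright on the rack's board, with the bottle's label seen facing front and the jars' labels not checked by camera, only kept at their carrier orientation; the right jar's and bottle's caps were loose and are now tight, the middle jar's was already firm, and the cup, spoon, mug and glass were not touched (the judge's result was not shown).

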